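# Make up two leatherwork kits in their cases

## Task

Make up the two kits from the stock standing in the middle of the bench: the large case gets the wooden block, the dropper bottle and one thread spool, the small case gets the lead weight and the other thread spool. Each thing goes upright, right down into the pocket cut for it, and the dropper bottle must not be tipped over on the way. Leave the dye can and the brass bar where they are.

Things in the scene. Friction and masses are not known exactly. Their poses are not given: they have to be found in the camera images.
- large_case: open plywood case, fixed, 185 (x) x 164 (y) mm, rim 20 high; grey insert, top at 17 mm, pockets 12 deep with black floor 5 mm above the bench, 7 mm spare all round. Origin: centre of underside, z up, two catches on its -x side. Pockets (mm, own frame): 74 (x) x 134 (y) at x 36, y 0 for the block; round 60 at x -54, y -40 for a spool; round 48 at x -54, y 40 for the bottle
- small_case: open plywood case, fixed, 100 (x) x 190 (y) mm, rim 20 high; grey insert, top at 17 mm, pockets 12 deep with black floor 5 mm above the bench, 7 mm spare all round. Origin: centre of underside, z up, two catches on its -x side. Pockets (mm, own frame): 64 (x) x 80 (y) at x 0, y -43 for the lead weight; round 60 at x 0, y 50 for a spool
- spool_a: wooden thread spool with pale thread, a cylinder 45 mm in diameter and 59 mm high, standing; the two spools are alike and interchangeable. Origin: centre of the underside, z up along its axis. 70 g
- spool_b: wooden thread spool with pale thread, a cylinder 45 mm in diameter and 59 mm high, standing; the two spools are alike and interchangeable. Origin: centre of the underside, z up along its axis. 70 g
- dropper_bottle: small brown glass dropper bottle, standing: body 33 mm across and straight up to about 60 mm, then neck and black rubber dropper, 102 mm high in all. Origin: centre of the underside, z up. 70 g
- wood_block: plain pine block, 60 (x) x 120 (y) x 42 mm high, lying flat. Origin: centre of the underside; y along its length, z up. 280 g
- lead_weight: dark pattern weight with rounded edges and a small brass knob, standing: body 50 (x) x 66 (y) mm and 47 mm high, knob 20 mm across on top of it to 59 mm. Origin: centre of the underside; y along its longer side, z up. 600 g
- dye_can: bystander: round tin can with a metal lid, 77 mm across, 77 mm high, loose, to be left alone. Origin: centre of the underside
- brass_bar: bystander: flat brass bar offcut lying on the bench, 28 (x) x 85 (y) x 8 mm, loose, to be left alone. Origin: centre of the underside
Mind the look-alikes: they are no part of the job. Of the things like the dropper_bottle, leave any that is red; of the rest the larger one is meant.

How it is judged (in metres and radians):
At the end, for the whole second after the job is handed in: Block and bottle in their pockets of the large case, weight in its pocket of the small case, one spool in each spool pocket: each within 10 mm of the pocket centre in the case's x and y, underside 1 to 9 mm above the case's underside, within 0.12 rad of upright, at rest (x of wood_block in the frame of large_case between 0.026 and 0.046 m and y of wood_block in the frame of large_case between -0.01 and 0.01 m and z of wood_block in the frame of large_case between 0.001 and 0.009 m and angle between each of wood_block, dropper_bottle, lead_weight's own z axis and vertical below 0.12 rad and linear speed of each of wood_block, dropper_bottle, lead_weight below 0.02 m/s and angular speed of each of wood_block, dropper_bottle, lead_weight below 0.2 rad/s and x of dropper_bottle in the frame of large_case between -0.064 and -0.044 m and y of dropper_bottle in the frame of large_case between 0.03 and 0.05 m and z of dropper_bottle in the frame of large_case between 0.001 and 0.009 m and x of lead_weight in the frame of small_case between -0.01 and 0.01 m and y of lead_weight in the frame of small_case between -0.053 and -0.033 m and z of lead_weight in the frame of small_case between 0.001 and 0.009 m and (((x of spool_a in the frame of large_case between -0.064 and -0.044 m and y of spool_a in the frame of large_case between -0.05 and -0.03 m and z of spool_a in the frame of large_case between 0.001 and 0.009 m and angle between spool_a's own z axis and vertical below 0.12 rad and linear speed of spool_a below 0.02 m/s and angular speed of spool_a below 0.2 rad/s) and (x of spool_b in the frame of small_case between -0.01 and 0.01 m and y of spool_b in the frame of small_case between 0.04 and 0.06 m and z of spool_b in the frame of small_case between 0.001 and 0.009 m and angle between spool_b's own z axis and vertical below 0.12 rad and linear speed of spool_b below 0.02 m/s and angular speed of spool_b below 0.2 rad/s)) or ((x of spool_b in the frame of large_case between -0.064 and -0.044 m and y of spool_b in the frame of large_case between -0.05 and -0.03 m and z of spool_b in the frame of large_case between 0.001 and 0.009 m and angle between spool_b's own z axis and vertical below 0.12 rad and linear speed of spool_b below 0.02 m/s and angular speed of spool_b below 0.2 rad/s) and (x of spool_a in the frame of small_case between -0.01 and 0.01 m and y of spool_a in the frame of small_case between 0.04 and 0.06 m and z of spool_a in the frame of small_case between 0.001 and 0.009 m and angle between spool_a's own z axis and vertical below 0.12 rad and linear speed of spool_a below 0.02 m/s and angular speed of spool_a below 0.2 rad/s)))); the robot touches nothing.
It fails at once if the dropper bottle is tipped over (beyond 0.8 rad) (angle between dropper_bottle's own z axis and vertical above 0.8 rad).
It fails at once if the dye can is displaced by more than 20 mm (distance of dye_can from where it was at the start of the episode above 0.02 m).
It fails at once if the brass bar is displaced by more than 20 mm (distance of brass_bar from where it was at the start of the episode above 0.02 m).
It also fails if it takes over 122 s, if anything falls off the work surface, if the arm or the gripper's body presses on something with over 40 N, if the wrist force passes 120 N, or if a joint passes its speed limit or range.

## Robot

A 6-joint arm with a two-finger parallel gripper is mounted at the origin on the work surface; the furniture and walls round the work are solid. World frame = base frame: x ahead of the robot, y to its left, z up, the work surface at z = 0. Lengths are in mm, angles in rad, forces in N, time in s.
With the tool pointing down it reaches from about 275 to 750 mm from the base axis. Payload 10.2 kg.
Tool frame: the origin (TCP) lies midway between the tips of the shut fingers; the grasp point (between the pads) lies 19 mm behind it; z points along the fingers, y is the direction in which the jaws open and shut (so a half turn about z gives the same grasp; the last joint's range is limited). The gripper opens to 85 mm and grips with 20 to 120 N. Pads are 22 mm wide; open, the fingers measure 114 mm over their backs; the gripper's body (76 mm by 85 mm) begins 54 mm behind the grasp point. The pads swing forward as they close: fully open they stand 13 mm farther back than shut.
Start: joints at [-0.223, 0.313, 1.498, -0, 1.331, -0.223], TCP at [525.006, -0.013, 231.294] pointing down, gripper open.
Joint ranges: [-2.94, 2.94], [-0.97, 2.17], [0.19, 2.56], [-1.23, 4.37], [0.02, 3.11], [-2.88, 2.88]. Speed limits (rad/s): [2.39, 2.39, 3.01, 3.14, 3.14, 3.14].

## Interface

Orientations are given as a unit quaternion [w, x, y, z].
In Python, from rig import ctrl gives the robot as it stands.
- The arm moves only by the tool carry_out, never from a script. Its argument "plan" is a list of rows, each a list of 3 entries, a list of its own where there are three numbers: the finger opening in mm, from 0 to 85.4, then the shift along the tool's x, y, z in mm, then the turn, a rotation vector about the tool's x, y, z in units of 6 degrees (1.0 is 6 degrees). In form: [[grip, [x, y, z], [ax, ay, az]], ...]. A call has 1 to 20 rows; each row shifts and turns the commanded pose from where the row before left it, along the tool's axes as they then stand; what a row does not reach is not made up. A row lasts 1/12 s, in which the tool goes at most 41.7 mm and 7.16 degrees, less where a joint would pass 70% of its speed; a pose out of reach is approached as far as the arm can. A call with a gripper value outside its range is refused whole. The fingers move at their own pace and stop on an object; "grip_force" is the grip in N (left out, the last holds). Time passes only in rows, so rows that do not move let the fingers close. It gives the time, the measured TCP pose, the force and the opening at its end, in the units of the state.
- ctrl.sense(): the state, without advancing time (a new reading comes with each control period).
- ctrl.capture(name): name is "scene" or "side" or "wrist"; returns a dict with "color" (384x512x3 uint8, blue, green, red), "range_z" (384x512 float32, mm along the optical axis (not along the pixel's ray), 0 where there is no reading), "fx", "fy", "cx", "cy" (pixels), "cam_to_world" (4x4, takes a point from camera to world coordinates); the wrist camera has in their place "tool_from_camera" (4x4, takes a point from camera to tool coordinates, whose origin is the TCP and whose axes are the flange's). Camera axes: x right, y up, looking along -z (the intrinsics and any distortion apply to the point x, -y, -z); pixel columns grow to the right and rows downward; lengths in mm; the calibration is good to about 2 mm. A picture is of the moment at which its call begins: read the wrist's pose just before it.
- ctrl.finish_job(): hands the job in, once; it reports no verdict.
The state is a dict: "time_s": time; "joints": joint angles; "dq": joint speeds; "tau": joint torques, N m; "eef_pos": TCP position; "ee_rot": TCP orientation; "force": force on the tool from outside, world axes, zero at the start; "wrist_torque": the same for the moment, N m; "grip_width": opening from 0.0 (shut) to 1.0 (fully open).
Only numpy, scipy, OpenCV 4.12 (cv2) and the standard library are available. Lean on these libraries where they do the work, as an engineer would, in place of code of your own. Each camera call takes 0.05 s, during which the arm holds its last target.

## Working session

There is one attempt and no reset: what is moved stays moved. The work goes in short steps, Python scripts to look and compute and a tool call to move; the robot and the scene stay as the last step left them, time stands still between calls to the robot, and variables do not carry over. Pictures are saved under pics/ and viewed, and the job is handed in when it is done.

Besides the shell and the picture viewer there is one more tool, called after "Request:" as a command line: name --argument value ..., lists and objects as JSON in quotes. carry_out: Moves the arm, as the interface text tells. Its arguments: {"type":"object","properties":{"plan":{"type":"array"},"grip_force":{"type":"number"}},"required":["plan"]}

```bash
ls; mkdir -p pics
python3 - <<'E'
from rig import ctrl
import cv2,numpy as np
print(ctrl.sense())
for n in ["scene","side","wrist"]:
    c=ctrl.capture(n); cv2.imwrite(f"pics/{n}0.png",c["color"])
    print(n,c["fx"],c["fy"],c["cx"],c["cy"],{k:(np.round(v,3).tolist() if k not in("color","range_z") else v.shape) for k,v in c.items()})
E
```

```text
pics
{'time_s': 0.0, 'joints': array([-2.23421098e-01,  3.13436688e-01,  1.49845810e+00, -2.01450210e-05,
        1.33096170e+00, -2.23407673e-01]), 'dq': array([-0.00118515, -0.00059205, -0.00020423, -0.00064831, -0.00129398,
        0.00088541]), 'tau': array([-5.78409599e-04, -4.12261176e+01, -2.59742296e+01, -3.58453699e-04,
        4.11797926e-03, -1.23038126e-05]), 'eef_pos': array([5.24743118e+02, 3.00016054e-02, 2.30733966e+02]), 'ee_rot': array([-5.29517084e-04,  7.07109690e-01,  7.07103590e-01, -3.45006391e-04]), 'force': array([ 0.12813426, -0.45109959,  0.14697497]), 'wrist_torque': array([0.03984189, 0.01581524, 0.03912294]), 'grip_width': 1.0054993523469091}
scene 393.6938862972029 393.6938862972029 250.4695602499707 189.1514654108821 {'color': (384, 512, 3), 'range_z': (384, 512), 'fx': 393.694, 'fy': 393.694, 'cx': 250.47, 'cy': 189.151, 'cam_to_world': [[0.709, 0.463, -0.532, 52.381], [-0.705, 0.466, -0.534, -516.307], [0.001, 0.754, 0.657, 672.328], [0.0, 0.0, 0.0, 1.0]]}
side 385.89750948896346 385.89750948896346 257.36654972726643 191.61939064792534 {'color': (384, 512, 3), 'range_z': (384, 512), 'fx': 385.898, 'fy': 385.898, 'cx': 257.367, 'cy': 191.619, 'cam_to_world': [[0.975, 0.146, -0.168, 413.813], [-0.223, 0.611, -0.76, -810.869], [-0.008, 0.778, 0.628, 702.965], [0.0, 0.0, 0.0, 1.0]]}
wrist 312.46311736235947 312.46311736235947 260.50582331795334 189.79512843109714 {'color': (384, 512, 3), 'range_z': (384, 512), 'fx': 312.463, 'fy': 312.463, 'cx': 260.506, 'cy': 189.795, 'tool_from_camera': [[0.0, 0.966, 0.259, 65.357], [1.0, -0.001, 0.001, 0.266], [0.001, 0.259, -0.966, -142.218], [0.0, 0.0, 0.0, 1.0]]}
```

View pics/scene0.png

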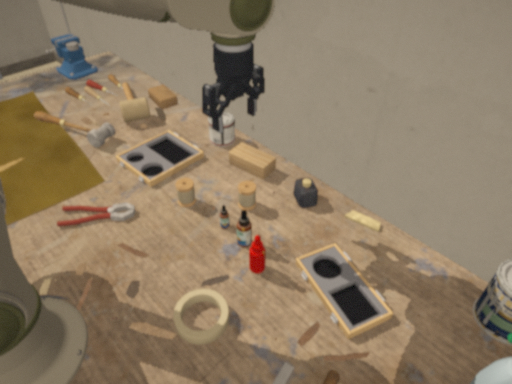

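View pics/side0.png

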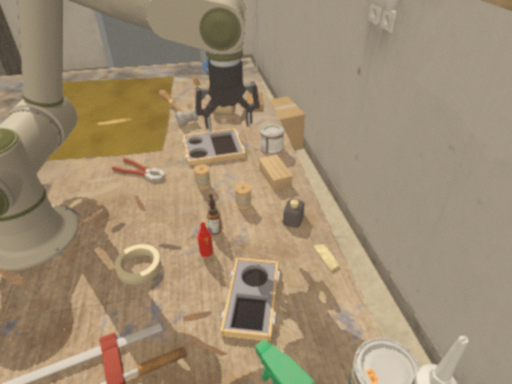

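View pics/wrist0.png

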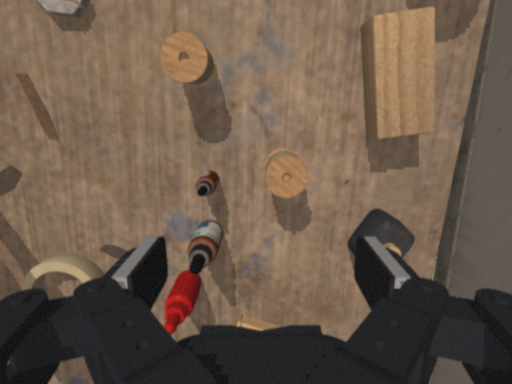

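```bash
cat > h.py <<'E'
import numpy as np,cv2
from rig import ctrl
from scipy.spatial.transform import Rotation as R
def pose():
    s=ctrl.sense(); T=np.eye(4); q=s["ee_rot"]; T[:3,:3]=R.from_quat([q[1],q[2],q[3],q[0]]).as_matrix(); T[:3,3]=s["eef_pos"]; return T
def cap(n):
    T=pose(); c=ctrl.capture(n); 
    c["M"]=c["cam_to_world"] if n!="wrist" else T@c["tool_from_camera"]
    return c
def cloud(c):
    z=c["range_z"]; v,u=np.mgrid[:z.shape[0],:z.shape[1]]
    P=np.stack([(u-c["cx"])/c["fx"]*z,-(v-c["cy"])/c["fy"]*z,-z],-1)
    W=P@c["M"][:3,:3].T+c["M"][:3,3]; W[z<=0]=np.nan; return W
def ray(c,u,v,zp):
    d=c["M"][:3,:3]@np.array([(u-c["cx"])/c["fx"],-(v-c["cy"])/c["fy"],-1]); o=c["M"][:3,3]
    return o+d*(zp-o[2])/d[2]
def tiptocam(c,p):
    q=np.linalg.inv(c["M"])@np.r_[p,1]; return c["cx"]+c["fx"]*q[0]/-q[2], c["cy"]-c["fy"]*q[1]/-q[2]
E
python3 - <<'E'
from h import *
import pickle
D={n:cap(n) for n in ["scene","side","wrist"]}
pickle.dump(D,open("d0.pkl","wb"))
# topdown mosaics: height & colour, 1.5mm/px, x 200..800 ,y -450..450
S=1.25
for n in D:
    c=D[n]; W=cloud(c); m=np.isfinite(W[...,2])&(W[...,2]<130)&(W[...,2]>-20)
    P=W[m]; C=c["color"][m]; o=np.argsort(P[:,2]); P=P[o];C=C[o]
    px=((450-P[:,1])/S).astype(int); py=((800-P[:,0])/S).astype(int)
    ok=(px>=0)&(px<720)&(py>=0)&(py<480)
    im=np.zeros((480,720,3),np.uint8); im[py[ok],px[ok]]=C[ok]
    im=cv2.dilate(im,np.ones((2,2)))
    cv2.imwrite(f"pics/top_{n}.png",im)
    b=W[np.isfinite(W[...,2])&(abs(W[...,2])<8)&(W[...,0]>250)&(W[...,0]<600)&(abs(W[...,1])<350)]
    print(n,len(b),np.median(b[:,2]))
E
```

```text
scene 30054 -0.10799662891770367
side 19721 -0.27644937690172355
wrist 80220 -0.29873278114152413
```

View pics/top_scene.png

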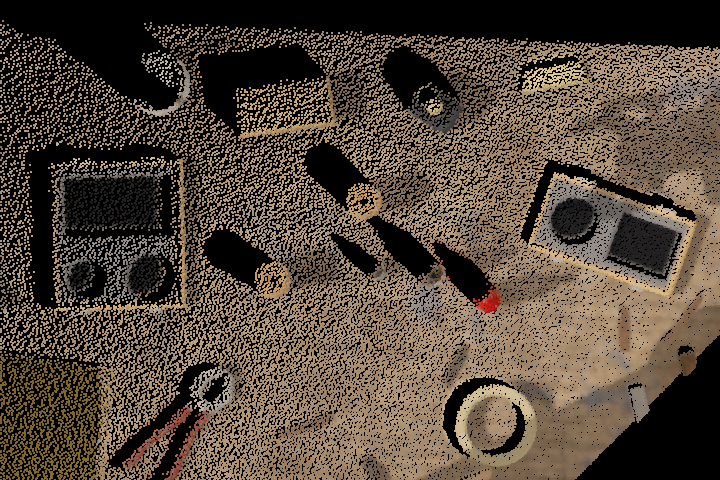

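View pics/top_side.png

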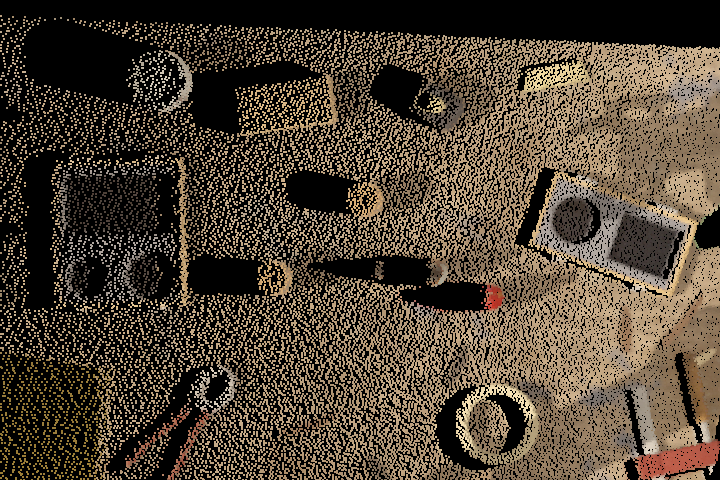

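View pics/top_wrist.png

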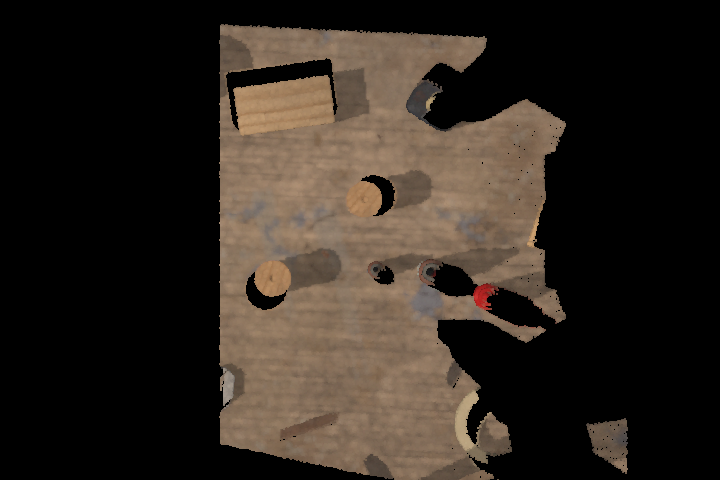

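Run:
```python
from h import *
import pickle
D=pickle.load(open("d0.pkl","rb"))
S=1.25
def t2w(px,py): return 800-S*py,450-S*px
def sel(n,px,py,r,z0,z1):
    x,y=t2w(px,py); W=cloud(D[n]).reshape(-1,3); W=W[np.isfinite(W[:,2])]
    return W[(abs(W[:,0]-x)<r)&(abs(W[:,1]-y)<r)&(W[:,2]>z0)&(W[:,2]<z1)]
def rect(P): 
    (c,s,a)=cv2.minAreaRect(P[:,:2].astype(np.float32)); return np.round(c,1),np.round(s,1),round(a,1)
for nm,px,py,r,z0,z1 in [("spoolA",272,279,32,54,66),("spoolB",364,199,32,54,66),("bottle_top",432,270,25,88,110),("bottle_body",432,270,25,8,58),("smallb",378,270,18,8,80),("red",490,298,25,10,110),("weighttop",432,105,42,42,52),("knob",432,105,30,54,66),("block",285,104,78,38,48),("blockall",285,104,78,8,48),("can",158,80,52,8,90),("bar",553,76,55,4,12)]:
    for n in D:
        P=sel(n,px,py,r,z0,z1)
        if len(P)>15:
            e,ctr=None,None
            P2=P
            print(nm,n,len(P),"med",np.round(np.median(P,0),1),"rect",*rect(P),"circ",np.round(cv2.minEnclosingCircle(P[:,:2].astype(np.float32))[0],1),round(cv2.minEnclosingCircle(P[:,:2].astype(np.float32))[1],1))
```

```text
spoolA scene 188 med [450.3 109.2  58.6] rect [451.4 109.8] [43.2 43.1] 81.3 circ [451.1 110. ] 22.7
spoolA side 118 med [452.9 107.4  58.2] rect [453.3 107.1] [42.  42.9] 83.3 circ [453.5 107.1] 23.4
spoolA wrist 1896 med [452.9 110.1  58.6] rect [453.  109.5] [43.8 43.8] 25.2 circ [452.6 110. ] 22.5
spoolB scene 188 med [549.4  -4.8  58.6] rect [549.7  -3.8] [43.7 40.8] 44.6 circ [549.6  -4. ] 22.4
spoolB side 142 med [551.1  -5.9  58. ] rect [551.4  -5.3] [43.1 40.6] 79.6 circ [550.9  -4.6] 23.4
spoolB wrist 1421 med [551.   -3.9  58.5] rect [551.2  -4.2] [43.5 43.7] 0.3 circ [551.1  -4.3] 22.3
bottle_top scene 35 med [456.2 -90.7  96.3] rect [457.  -89.8] [ 8.2 10.6] 44.4 circ [457.7 -89.1] 6.1
bottle_top side 28 med [459.7 -93.5  95.7] rect [460.  -92.1] [11.1  9.8] 75.9 circ [460.  -91.2] 6.6
bottle_top wrist 168 med [461.3 -86.   96.7] rect [460.6 -87.6] [12.5 11.4] 0.1 circ [460.5 -88.4] 6.6
bottle_body scene 240 med [ 447.4 -100.1   33.9] rect [450.6 -95. ] [15.4 32.8] 41.4 circ [455.4 -90.8] 16.4
bottle_body side 198 med [ 458.8 -103.    35.5] rect [459.3 -99.2] [17.9 32.9]
[... 1675 characters left out ...]
1016 med [653.1  84.2  40.2] rect [667.4  94.6] [ 65.1 121.8] 7.8 circ [664.   93.7] 65.5
blockall side 760 med [664.7  73.2  40.1] rect [668.9  92.1] [ 60.6 123.2] 7.7 circ [668.4  92.8] 66.6
blockall wrist 8625 med [663.1  98.4  41.2] rect [668.4  95.1] [ 60.4 120.2] 7.9 circ [668.   95.4] 65.7
can scene 560 med [684.6 228.3  46.5] rect [695.3 245.4] [65.  78.7] 80.2 circ [696.6 252.5] 40.7
can side 614 med [694.5 226.6  59.3] rect [699.5 251. ] [80.9 73.9] 82.7 circ [697.3 252.5] 42.5
bar scene 293 med [ 702.7 -242.6    7.4] rect [ 704.5 -240.8] [29.2 83.4] 9.7 circ [ 695.5 -242.4] 41.9
bar side 291 med [ 705.3 -244.9    7.3] rect [ 705.6 -242.5] [27.8 83.5] 10.4 circ [ 696.3 -244.3] 41.8
```

Run:
```python
from h import *
import pickle
D=pickle.load(open("d0.pkl","rb"))
S=1.25
for n,off in [("scene",(1.8,0)),("side",(0,2))]:
    c=D[n]; W=cloud(c); W[...,0]+=off[0]; W[...,1]+=off[1]
    C=c["color"].astype(int); dark=(C.max(-1)<75)
    for nm,x0,x1,y0,y1 in [("L",400,620,200,420),("S",420,610,-430,-190)]:
        box=(W[...,0]>x0)&(W[...,0]<x1)&(W[...,1]>y0)&(W[...,1]<y1)
        rim=box&(W[...,2]>12)&(W[...,2]<25)
        P=W[rim][:,:2].astype(np.float32); print(n,nm,len(P),"case",*[np.round(v,1) for v in cv2.minAreaRect(P)])
        m=(box&dark&(W[...,2]<12)).astype(np.uint8)
        k,lab,st,ce=cv2.connectedComponentsWithStats(m)
        for i in range(1,k):
            if st[i,4]>40:
                # full pocket outline from image contour on insert top: hull of dark comp cast on z=17 and z=5
                mm=(lab==i); Q=W[mm][:,:2].astype(np.float32); r=cv2.minAreaRect(Q)
                print("   ",st[i,4],np.round(ce[i]),"medz",round(float(np.median(W[mm][:,2])),1),*[np.round(v,1) for v in r],"circ",*[np.round(v,1) for v in cv2.minEnclosingCircle(Q)])
c=D["scene"]
im=np.hstack([cv2.resize(c["color"][120:190,105:215],None,fx=3.5,fy=3.5,interpolation=2),cv2.resize(c["color"][240:340,290:400],None,fx=3.5,fy=3.5,interpolation=2)[:245]])
cv2.imwrite("pics/cases.png",im)
b=cv2.resize(c["color"][195:280,205:285],None,fx=6,fy=6,interpolation=2);cv2.imwrite("pics/bottles.png",b)
```

```text
scene L 1463 case [509.2 302.9] [191.7 170.1] 1.4
    514 [170. 150.] medz 4.9 [550.6 315.8] [ 65.8 119.8] 2.3 circ [549.4 314.3] 65.9
    69 [135. 158.] medz 5.2 [458.5 353.6] [26.8 39.2] 62.9 circ [458.2 351. ] 20.6
    143 [152. 170.] medz 5.0 [460.4 271.8] [41.8 48.7] 82.5 circ [459.6 270.6] 26.8
scene S 2689 case [ 510.6 -314.8] [190.5 110.1] 70.1
    403 [327. 268.] medz 4.6 [ 531.7 -264. ] [48.8 54.8] 54.0 circ [ 529.9 -265.8] 29.2
    994 [354. 304.] medz 4.5 [ 499.7 -352.5] [75.4 58.3] 69.9 circ [ 500.  -352.5] 45.4
side L 901 case [510.7 302.2] [192.9 172.9] 1.0
side S 2234 case [ 509.7 -314.1] [192.9 108.1] 70.5
    251 [255. 277.] medz 4.4 [ 525.  -261.4] [41.7 50.1] 76.5 circ [ 524.7 -263.9] 26.5
    834 [248. 313.] medz 4.5 [ 493.5 -349.8] [71.4 60. ] 70.4 circ [ 493.6 -350.7] 43.9
```

View pics/cases.png

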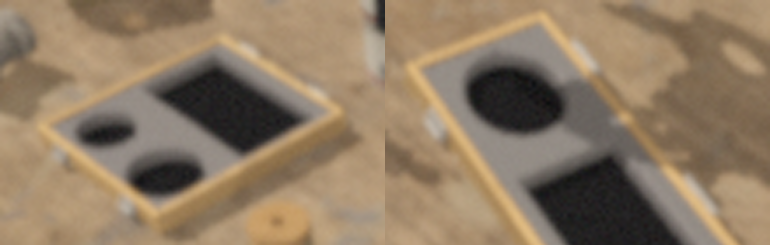

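View pics/bottles.png

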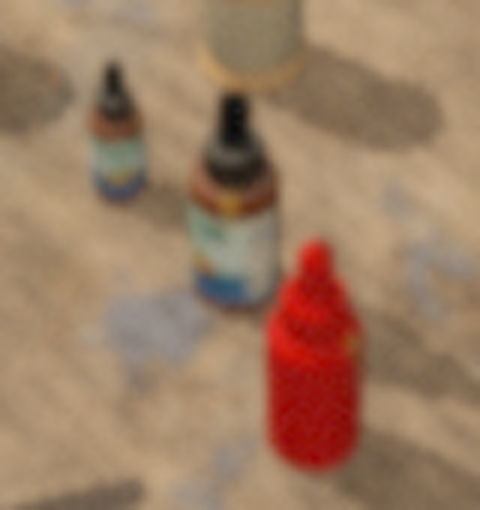

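Request:
carry_out --plan '[[85,[20,-1,0],[0,0,0]],[85,[35,-2,0],[0,0,0]],[85,[35,-2,0],[0,0,0]],[85,[35,-2,0],[0,0,0]],[85,[35,-2,0],[0,0,0]],[85,[35,-2,0],[0,0,0]],[85,[35,-2,0],[0,0,0]],[85,[35,-1,0],[0,0,0]],[85,[25,-1,0],[0,0,0]],[85,[10,0,0],[0,0,0]],[85,[0,0,0],[0,0,0]],[85,[0,0,0],[0,0,0]]]' --grip_force 60

```text
time_s: 1.3
eef_pos: [510.1, 299.4, 231.1]
ee_rot: [0.0, 0.707, 0.707, -0.0]
force: [-0.1, -0.6, -0.2]
grip_width: 0.997
```

```bash
cat > cases.py <<'E'
from h import *
def fit(c,x0,x1,y0,y1,tag):
    W=cloud(c); C=c["color"].astype(int); dark=C.max(-1)<75
    box=(W[...,0]>x0)&(W[...,0]<x1)&(W[...,1]>y0)&(W[...,1]<y1)
    hsv=cv2.cvtColor(c["color"],cv2.COLOR_BGR2HSV)
    rim=box&(W[...,2]>17.5)&(W[...,2]<26)&(hsv[...,1]>70)
    P=W[rim][:,:2].astype(np.float32); print("rim",len(P),*[np.round(v,1) for v in cv2.minAreaRect(P)],"medz",np.median(W[rim][:,2]))
    m=(box&dark).astype(np.uint8); k,lab,st,ce=cv2.connectedComponentsWithStats(m)
    for i in range(1,k):
        if st[i,4]>200:
            mm=lab==i; Q=W[mm]; Q=Q[Q[:,2]<10][:,:2].astype(np.float32)
            if len(Q)>50: print("  floor",np.round(ce[i]),*[np.round(v,1) for v in cv2.minAreaRect(Q)],"circ",*[np.round(v,1) for v in cv2.minEnclosingCircle(Q)])
    # insert top openings: holes in z>14 grey mask
    cv2.imwrite(f"pics/{tag}.png",c["color"])
E
python3 - <<'E'
from cases import *
c=cap("wrist"); fit(c,390,630,190,420,"wL")
import pickle; pickle.dump(c,open("wL.pkl","wb"))
E
```

```text
rim 2919 [508.9 302.9] [184.8 163.9] 1.2 medz 19.230051211625835
  floor [290. 156.] [545.1 303.4] [ 74.4 134.4] 1.3 circ [544.6 303.7] 76.2
  floor [211. 126.] [453.  341.4] [46.8 45.9] 89.4 circ [453.5 341.5] 23.9
  floor [215. 194.] [454.7 260.5] [57.5 58. ] 89.5 circ [455.6 261.3] 29.9
```

View pics/wL.png

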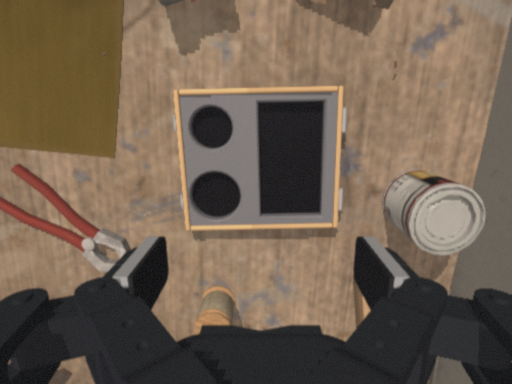

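Request:
carry_out --plan '[[85,[-14,11,0],[0,0,0]],[85,[-28,22,0],[0,0,0]],[85,[-28,22,0],[0,0,0]],[85,[-28,22,0],[0,0,0]],[85,[-28,22,0],[0,0,0]],[85,[-28,22,0],[0,0,0]],[85,[-28,22,0],[0,0,0]],[85,[-22.3,15.3,0],[0,0,0]],[85,[0,0,10],[0,0,-0.66]],[85,[0,0,20],[0,0,-0.66]],[85,[0,0,25],[0,0,0]],[85,[0,0,25],[0,0,0]],[85,[0,0,20],[0,0,0]],[85,[0,0,10],[0,0,0]],[85,[0,0,0],[0,0,0]]]'

```text
time_s: 2.6
eef_pos: [667.3, 94.2, 119.2]
ee_rot: [-0.002, 0.657, 0.754, -0.001]
force: [0.1, -0.4, -0.2]
grip_width: 0.998
```

Run:
```python
from h import *
c=cap("wrist"); cv2.imwrite("pics/w_blk.png",c["color"])
T=pose(); print(T.round(3))
W=cloud(c); W=W[np.isfinite(W[...,2])]
P=W[(W[:,2]>38)&(W[:,2]<48)&(W[:,0]>590)&(W[:,0]<740)&(W[:,1]>0)&(W[:,1]<190)]
print(len(P),cv2.minAreaRect(P[:,:2].astype(np.float32)))
Q=W[(abs(W[:,2])<5)]; print(Q[:,0].max())
```

```text
[[-1.37000e-01  9.91000e-01 -1.00000e-03  6.68142e+02]
 [ 9.91000e-01  1.37000e-01 -0.00000e+00  9.45310e+01]
 [ 0.00000e+00 -1.00000e-03 -1.00000e+00  1.21185e+02]
 [ 0.00000e+00  0.00000e+00  0.00000e+00  1.00000e+00]]
12585 ((669.0889892578125, 95.31156921386719), (60.076873779296875, 118.84823608398438), 7.668504238128662)
771.8561713502378
```

View pics/w_blk.png

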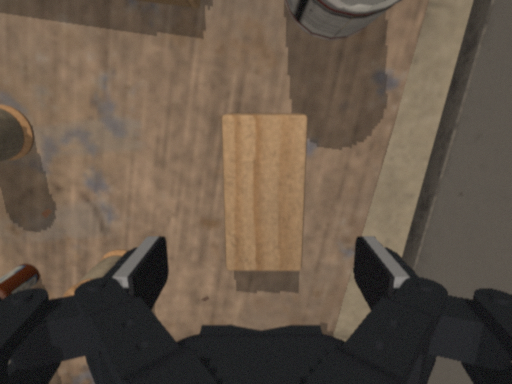

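Request:
carry_out --plan '[[85,[0,0.5,15],[0,0,0]],[85,[0,0.5,27],[0,0,0]],[85,[0,0,30],[0,0,0]],[85,[0,0,20],[0,0,0]],[85,[0,0,10],[0,0,0]],[85,[0,0,5],[0,0,0]],[85,[0,0,0],[0,0,0]],[50,[0,0,0],[0,0,0]],[50,[0,0,0],[0,0,0]],[50,[0,0,0],[0,0,0]],[50,[0,0,0],[0,0,0]],[50,[0,0,0],[0,0,0]],[50,[0,0,0],[0,0,0]]]' --grip_force 60

```text
time_s: 3.73
eef_pos: [670.4, 95.8, 16.5]
ee_rot: [0.001, 0.657, 0.754, 0.001]
force: [-0.5, 0.2, 7.5]
grip_width: 0.689
```

Request:
carry_out --plan '[[50,[0,0,-8],[0,0,0]],[50,[0,0,-20],[0,0,0]],[50,[0,0,-25],[0,0,0]],[50,[0,0,-25],[0,0,0]],[50,[0,0,-20],[0,0,0.55]],[50,[0,0,-10],[0,0,0.55]],[50,[0,0,0],[0,0,0]],[50,[0,0,0],[0,0,0]]]'

```text
time_s: 4.4
eef_pos: [669.2, 95.8, 122.5]
ee_rot: [0.0, 0.698, 0.716, 0.0]
force: [-0.7, 0.3, -3.2]
grip_width: 0.685
```

```bash
cat > st.py <<'E'
from h import *
def st(target=None,yawdeg=None):
    """target world xyz -> shift in tool axes; yaw = world direction of tool y in deg"""
    T=pose(); y=np.degrees(np.arctan2(T[1,1],T[0,1])); s=ctrl.sense()
    print("pos",T[:3,3].round(1),"yaw",round(y,2),"tilt",np.degrees(np.arccos(-T[2,2])).round(2),"F",s["force"].round(1),"grip mm",round(s["grip_width"]*85.4,1),"t",round(s["time_s"],2))
    if target is not None: print("tool shift",(T[:3,:3].T@(np.array(target)-T[:3,3])).round(1))
    if yawdeg is not None: print("turn z units",round((y-yawdeg)/6,2))
E
python3 - <<'E'
from st import *
st((545,303.5,105),1.25)
c=cap("wrist"); cv2.imwrite("pics/w_blk2.png",c["color"])
E
```

```text
pos [669.2  95.8 122.5] yaw 1.42 tilt 0.02 F [-0.7  0.3 -3.2] grip mm 58.5 t 4.4
tool shift [ 210.7 -119.    17.5]
turn z units 0.03
```

View pics/w_blk2.png

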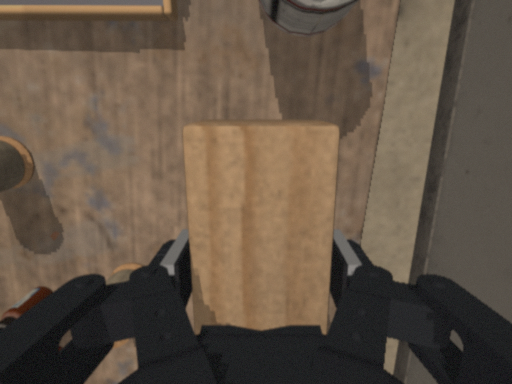

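Request:
carry_out --plan '[[50,[15,-8.5,0],[0,0,0]],[50,[30,-17,0],[0,0,0]],[50,[30,-17,0],[0,0,0]],[50,[30,-17,0],[0,0,0]],[50,[30,-17,0],[0,0,0]],[50,[30,-17,0],[0,0,0]],[50,[30,-17,0],[0,0,0]],[50,[15.7,-8.5,10],[0,0,0]],[50,[0,0,20],[0,0,0]],[50,[0,0,20],[0,0,0]],[50,[0,0,10],[0,0,0]],[50,[0,0,0],[0,0,0]]]'

```text
time_s: 5.45
eef_pos: [543.8, 303.1, 59.0]
ee_rot: [-0.001, 0.699, 0.715, -0.003]
force: [-0.3, -0.2, -2.6]
grip_width: 0.692
```

Run:
```python
from st import *
st((545,303.5,25),1.25)
c=cap("scene"); cv2.imwrite("pics/s_blk2.png",cv2.resize(c["color"][60:220,80:300],None,fx=3,fy=3))
W=cloud(c); 
W[...,0]+=1.8
m=np.isfinite(W[...,2])&(abs(W[...,0]-545)<80)&(abs(W[...,1]-303)<90)
hsv=cv2.cvtColor(c["color"],cv2.COLOR_BGR2HSV)
c=cap("wrist"); cv2.imwrite("pics/w_blk3.png",c["color"])
```

```text
pos [543.8 303.1  59. ] yaw 1.37 tilt 0.36 F [-0.3 -0.2 -2.6] grip mm 59.1 t 5.45
tool shift [ 0.4  1.4 34. ]
turn z units 0.02
```

View pics/w_blk3.png

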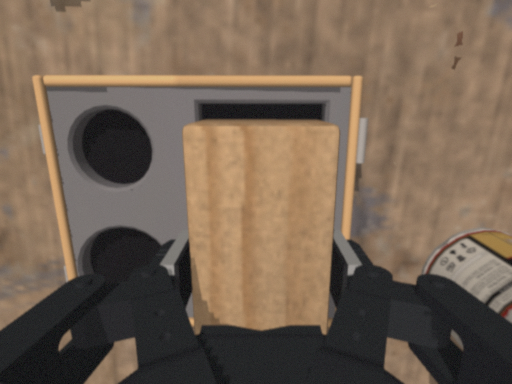

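View pics/s_blk2.png

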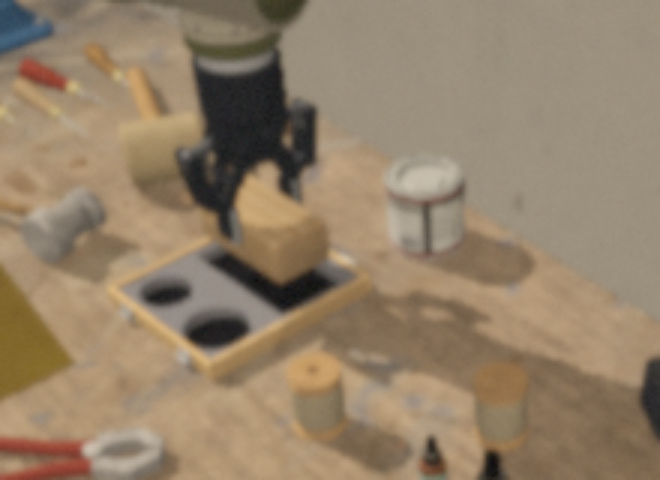

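Request:
carry_out --plan '[[50,[0.4,1,10],[0,0,0]],[50,[0,0,12],[0,0,0]],[50,[0,0,8],[0,0,0]],[50,[0,0,4],[0,0,0]],[50,[0,0,2],[0,0,0]],[50,[0,0,1],[0,0,0]],[50,[0,0,0],[0,0,0]]]'

```text
time_s: 6.13
eef_pos: [546.6, 304.2, 25.3]
ee_rot: [0.0, 0.699, 0.715, 0.0]
force: [0.5, 0.2, -1.7]
grip_width: 0.687
```

Request:
carry_out --plan '[[50,[0,0,1],[0,0,0]],[50,[0,0,0],[0,0,0]]]'

```text
time_s: 6.3
eef_pos: [546.6, 304.2, 24.5]
ee_rot: [0.0, 0.699, 0.715, 0.0]
force: [-0.6, -0.9, -1.7]
grip_width: 0.687
```

Request:
carry_out --plan '[[50,[0,-1,1.5],[0,0,0]],[50,[0,0,1],[0,0,0]],[50,[0,0,0],[0,0,0]]]'

```text
time_s: 6.55
eef_pos: [545.3, 304.1, 21.6]
ee_rot: [-0.0, 0.699, 0.715, -0.0]
force: [0.8, -0.2, -2.3]
grip_width: 0.692
```

Release and lift; next look toward spool A from its approach.

Request:
carry_out --plan '[[70,[0,0,0.5],[0,0,0]],[70,[0,0,0],[0,0,0]],[70,[0,0,0],[0,0,0]],[70,[0,0,0],[0,0,0]],[70,[0,0,-10],[0,0,0]],[70,[0,0,-25],[0,0,0]],[70,[0,0,-35],[0,0,0]],[70,[0,0,-30],[0,0,0]],[70,[0,0,-10],[0,0,0]],[70,[0,0,0],[0,0,0]]]'

```text
time_s: 7.38
eef_pos: [546.7, 304.6, 135.0]
ee_rot: [0.001, 0.699, 0.715, 0.003]
force: [0.2, 0.5, -0.1]
grip_width: 0.822
```

Run:
```python
from st import *
st((453,110,131),1.25)
c=cap("wrist"); cv2.imwrite("pics/w4.png",c["color"])
W=cloud(c); W=W[np.isfinite(W[...,2])]
P=W[(W[:,2]>41)&(W[:,2]<53)&(abs(W[:,0]-545)<70)&(abs(W[:,1]-303)<90)]
print(np.median(P[:,2]),cv2.minAreaRect(P[:,:2].astype(np.float32)))
```

```text
pos [546.7 304.6 135. ] yaw 1.32 tilt 0.36 F [ 0.2  0.5 -0.1] grip mm 70.2 t 7.38
tool shift [-192.4  -98.2    3.1]
turn z units 0.01
46.48482450058469 ((545.3833618164062, 303.9508056640625), (60.14085388183594, 118.52984619140625), 1.3628593683242798)
```

View pics/w4.png

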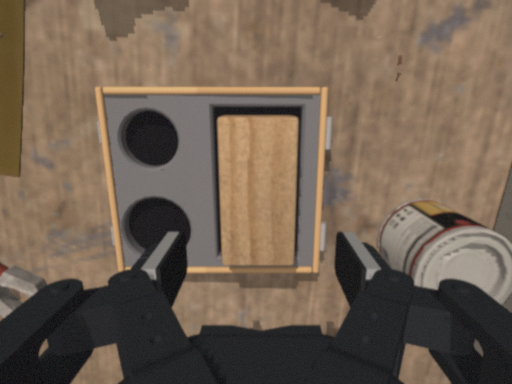

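Request:
carry_out --plan '[[75,[-17.4,-8.2,0],[0,0,0]],[75,[-35,-18,0],[0,0,0]],[75,[-35,-18,0],[0,0,0]],[75,[-35,-18,0],[0,0,0]],[75,[-35,-18,0],[0,0,0]],[75,[-35,-18,0],[0,0,0]],[75,[0,0,15],[0,0,0]],[75,[0,0,15],[0,0,0]],[75,[0,0,0],[0,0,0]]]'

```text
time_s: 8.18
eef_pos: [449.4, 109.0, 98.1]
ee_rot: [-0.002, 0.699, 0.715, -0.002]
force: [-1.2, 0.6, -1.3]
grip_width: 0.881
```

Run:
```python
from st import *
st((453,110,25),1.25)
c=cap("wrist"); cv2.imwrite("pics/w5.png",c["color"])
W=cloud(c); W=W[np.isfinite(W[...,2])]
P=W[(W[:,2]>54)&(W[:,2]<64)&(abs(W[:,0]-453)<35)&(abs(W[:,1]-110)<35)]
print(np.median(P[:,2]),cv2.minEnclosingCircle(P[:,:2].astype(np.float32)))
```

```text
pos [449.4 109.   98.1] yaw 1.24 tilt 0.39 F [-1.2  0.6 -1.3] grip mm 75.2 t 8.18
tool shift [ 0.9  4.1 73. ]
turn z units -0.0
58.48743370992432 ((452.5926513671875, 110.02393341064453), 22.41910743713379)
```

View pics/w5.png

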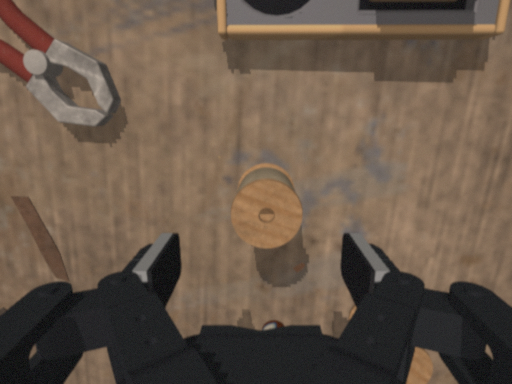

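Request:
carry_out --plan '[[75,[0.5,3,15],[0,0,0]],[75,[0.5,0,25],[0,0,0]],[75,[0,0,20],[0,0,0]],[75,[0,0,10],[0,0,0]],[75,[0,0,3],[0,0,0]],[75,[0,0,0],[0,0,0]],[36,[0,0,0],[0,0,0]],[36,[0,0,0],[0,0,0]],[36,[0,0,0],[0,0,0]],[36,[0,0,0],[0,0,0]],[36,[0,0,0],[0,0,0]],[36,[0,0,0],[0,0,0]],[36,[0,0,0],[0,0,0]]]' --grip_force 40

```text
time_s: 9.32
eef_pos: [455.3, 110.6, 29.5]
ee_rot: [0.001, 0.699, 0.715, 0.001]
force: [-0.3, 0.1, 6.4]
grip_width: 0.517
```

Run:
```python
from st import *
st((455.2,261.5,95),1.25)
```

```text
pos [455.3 110.6  29.5] yaw 1.33 tilt 0.11 F [-0.3  0.1  6.4] grip mm 44.2 t 9.32
tool shift [150.8   3.5 -65.5]
turn z units 0.01
```

Request:
carry_out --plan '[[36,[0,0,-10],[0,0,0]],[36,[0,0,-25],[0,0,0]],[36,[0,0,-25],[0,0,0]],[36,[10,0,-10],[0,0,0]],[36,[30,0,0],[0,0,0]],[36,[35,0,0],[0,0,0]],[36,[35,0,0],[0,0,0]],[36,[28,0,0],[0,0,0]],[36,[12,0,0],[0,0,0]],[36,[0,0,0],[0,0,0]]]'

```text
time_s: 10.15
eef_pos: [451.0, 262.4, 99.0]
ee_rot: [0.0, 0.698, 0.716, 0.001]
force: [0.0, -0.2, -0.4]
grip_width: 0.514
```

Run:
```python
from st import *
st((455.2,261.5,31),1.25)
c=cap("wrist"); cv2.imwrite("pics/w6.png",c["color"])
W=cloud(c); W=W[np.isfinite(W[...,2])]
z=pose()[2,3]
P=W[(W[:,2]>z+26)&(W[:,2]<z+42)&(abs(W[:,0]-453)<35)&(abs(W[:,1]-261)<35)]
print(z,len(P),np.median(P,0),cv2.minEnclosingCircle(P[:,:2].astype(np.float32)))
```

```text
pos [451.  262.4  99. ] yaw 1.49 tilt 0.06 F [ 0.  -0.2 -0.4] grip mm 43.9 t 10.15
tool shift [-1.   4.1 68. ]
turn z units 0.04
98.77848710479523 10300 [451.22912787 265.31000284 128.17972525] ((452.3023681640625, 269.3243103027344), 34.205196380615234)
```

View pics/w6.png

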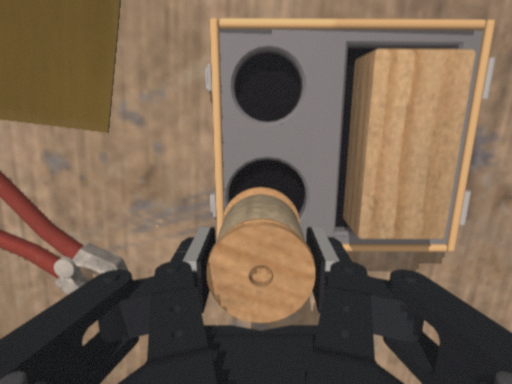

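Request:
carry_out --plan '[[36,[-0.8,4,10],[0,0,0]],[36,[0,0,20],[0,0,0]],[36,[0,0,18],[0,0,0]],[36,[0,0,8],[0,0,0]],[36,[0,0,4],[0,0,0]],[36,[0,0,2],[0,0,0]],[36,[0,0,0],[0,0,0]]]'

```text
time_s: 10.78
eef_pos: [455.6, 259.4, 36.5]
ee_rot: [0.0, 0.699, 0.715, 0.0]
force: [0.4, -0.1, -0.8]
grip_width: 0.515
```

Run:
```python
from st import *
for i in range(3): st((455.2,261.5,35),1.25); ctrl.capture("wrist")
```

```text
pos [455.6 259.4  36.5] yaw 1.28 tilt 0.02 F [ 0.4 -0.1 -0.8] grip mm 44.0 t 10.78
tool shift [ 2.1 -0.4  1.5]
turn z units 0.01
pos [455.7 259.7  36.9] yaw 1.3 tilt 0.05 F [ 0.4  0.7 -0.9] grip mm 44.0 t 10.83
tool shift [ 1.8 -0.5  1.9]
turn z units 0.01
pos [455.8 259.8  37. ] yaw 1.31 tilt 0.08 F [-0.3  0.2 -0.9] grip mm 43.7 t 10.88
tool shift [ 1.7 -0.5  2. ]
turn z units 0.01
```

Request:
carry_out --plan '[[36,[1.5,0,1],[0,0,0]],[36,[0,0,1],[0,0,0]],[36,[0,0,0],[0,0,0]],[60,[0,0,0],[0,0,0]],[60,[0,0,0],[0,0,0]],[60,[0,0,0],[0,0,0]],[60,[0,0,-10],[0,0,0]],[60,[0,0,-25],[0,0,0]],[60,[0,0,-35],[0,0,0]],[60,[0,0,-25],[0,0,0]],[60,[0,0,-10],[0,0,0]],[60,[0,0,0],[0,0,0]]]'

```text
time_s: 11.93
eef_pos: [456.2, 261.7, 141.9]
ee_rot: [0.001, 0.699, 0.715, 0.002]
force: [-0.4, 0.4, 0.5]
grip_width: 0.706
```

Run:
```python
from st import *
st((460.5,-88,140),0)
c=cap("wrist"); cv2.imwrite("pics/w7.png",c["color"])
W=cloud(c); W=W[np.isfinite(W[...,2])]
P=W[(W[:,2]>58)&(W[:,2]<75)&(abs(W[:,0]-455)<35)&(abs(W[:,1]-261)<35)]
print(len(P),np.median(P,0),cv2.minEnclosingCircle(P[:,:2].astype(np.float32)))
```

```text
pos [456.2 261.7 141.9] yaw 1.32 tilt 0.28 F [-0.4  0.4  0.5] grip mm 60.3 t 11.93
tool shift [-349.7   -3.8    1.4]
turn z units 0.22
2756 [455.32882075 261.63729879  63.50483427] ((455.3753662109375, 261.0379333496094), 22.406400680541992)
```

View pics/w7.png

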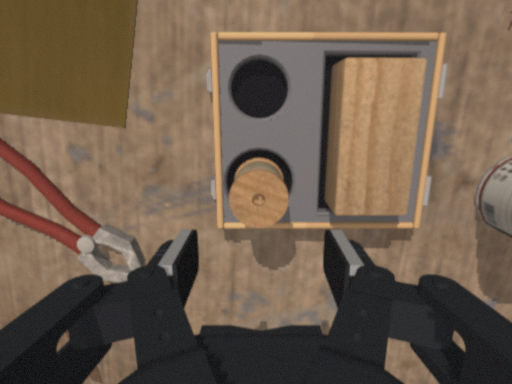

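Request:
carry_out --plan '[[60,[-15,0,-10],[0,0,0]],[60,[-35,0,-10],[0,0,0]],[60,[-38,-1,0],[0,0,0]],[60,[-38,-1,0],[0,0,0]],[60,[-38,-1,0],[0,0,0]],[60,[-38,-1,0],[0,0,0]],[60,[-38,0,0],[0,0,0]],[60,[-38,0,0],[0,0,0]],[60,[-38,0,0],[0,0,0]],[60,[-22,0,0],[0,0,0]],[60,[-11.7,0,0],[0,0,0]],[60,[0,0,0],[0,0,0]],[60,[0,0,0],[0,0,0]]]'

```text
time_s: 13.07
eef_pos: [458.8, -87.7, 158.3]
ee_rot: [-0.001, 0.699, 0.715, -0.0]
force: [-0.3, -0.3, -0.3]
grip_width: 0.703
```

Run:
```python
from st import *
st((460.5,-88,34),1.25)
c=cap("wrist"); cv2.imwrite("pics/w8.png",c["color"])
W=cloud(c); W=W[np.isfinite(W[...,2])]
for z0,z1 in [(88,110),(62,88),(8,58)]:
    P=W[(W[:,2]>z0)&(W[:,2]<z1)&(abs(W[:,0]-460)<25)&(abs(W[:,1]+88)<25)]
    print(len(P),np.median(P,0),cv2.minEnclosingCircle(P[:,:2].astype(np.float32)))
P=W[(W[:,2]>20)&(W[:,2]<130)&(abs(W[:,0]-430)<25)&(abs(W[:,1]+158)<25)]; print("red",len(P),P[:,2].max() if len(P) else 0)
```

```text
pos [458.8 -87.7 158.3] yaw 1.29 tilt 0.13 F [-0.3 -0.3 -0.3] grip mm 60.1 t 13.07
tool shift [ -0.5   1.9 124.3]
turn z units 0.01
302 [459.9099701  -86.99518095  97.19102663] ((459.9992980957031, -88.42793273925781), 6.541719436645508)
541 [459.74936511 -83.00340032  75.98993783] ((460.07476806640625, -87.78565979003906), 11.984870910644531)
432 [459.63959788 -74.2587336   42.24256291] ((459.9222717285156, -88.5464859008789), 16.876123428344727)
red 1957 102.70051530765892
```

View pics/w8.png

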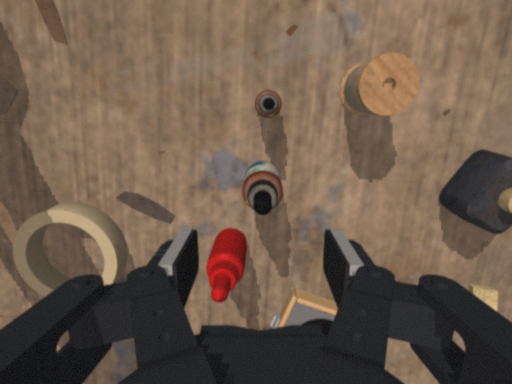

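Request:
carry_out --plan '[[60,[0,0.8,15],[0,0,0]],[60,[-0.3,0,30],[0,0,0]],[60,[0,0,30],[0,0,0]],[60,[0,0,25],[0,0,0]],[60,[0,0,15],[0,0,0]],[60,[0,0,7],[0,0,0]],[60,[0,0,0],[0,0,0]],[60,[0,0,0],[0,0,0]]]'

```text
time_s: 13.78
eef_pos: [460.4, -88.0, 37.8]
ee_rot: [0.0, 0.698, 0.716, 0.0]
force: [0.1, -0.2, 0.7]
grip_width: 0.703
```

Run:
```python
from st import *
st((460,-88.2,34),1.25)
c=cap("wrist"); st(); s=cap("scene")
cv2.imwrite("pics/w9.png",np.hstack([c["color"][:,:],cv2.resize(s["color"][130:290,180:300],(288,384))]))
```

```text
pos [460.4 -88.   37.8] yaw 1.39 tilt 0.03 F [ 0.1 -0.2  0.7] grip mm 60.0 t 13.78
tool shift [-0.2 -0.4  3.8]
turn z units 0.02
pos [460.7 -88.3  38.2] yaw 1.37 tilt 0.09 F [-0.3  0.7  0.3] grip mm 60.1 t 13.83
```

View pics/w9.png

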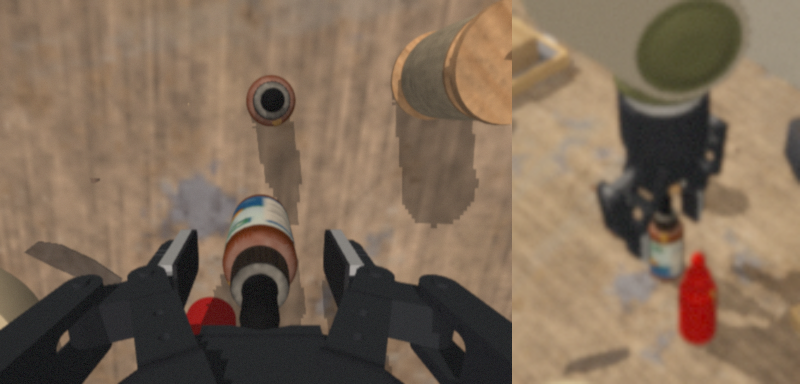

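Request:
carry_out --plan '[[60,[0,-0.4,2],[0,0,0]],[60,[0,0,1.5],[0,0,0]],[50,[0,0,0],[0,0,0]],[42,[0,0,0],[0,0,0]],[36,[0,0,0],[0,0,0]],[28,[0,0,0],[0,0,0]],[26,[0,0,0],[0,0,0]],[26,[0,0,0],[0,0,0]],[26,[0,0,0],[0,0,0]],[26,[0,0,0],[0,0,0]]]' --grip_force 30

```text
time_s: 14.72
eef_pos: [459.9, -88.7, 34.0]
ee_rot: [0.0, 0.699, 0.715, 0.0]
force: [0.0, 0.9, 5.7]
grip_width: 0.366
```

Request:
carry_out --plan '[[26,[0,0,-5],[0,0,0]],[26,[0,0,-15],[0,0,0]],[26,[0,0,-20],[0,0,0]],[26,[0,0,-25],[0,0,0]],[26,[0,0,-25],[0,0,0]],[26,[0,0,-15],[0,0,0]],[26,[0,0,-5],[0,0,0]],[26,[0,0,0],[0,0,0]],[26,[0,0,0],[0,0,0]]]'

```text
time_s: 15.47
eef_pos: [459.2, -88.5, 142.9]
ee_rot: [-0.001, 0.699, 0.715, -0.0]
force: [0.7, 0.5, -1.2]
grip_width: 0.364
```

Run:
```python
from st import *
st((453.7,341.5,140),1.25)
c=cap("wrist"); s=cap("side")
cv2.imwrite("pics/w10.png",np.hstack([c["color"][:,:],cv2.resize(s["color"][100:260,150:270],(288,384))]))
```

```text
pos [459.2 -88.5 142.9] yaw 1.32 tilt 0.08 F [ 0.7  0.5 -1.2] grip mm 31.1 t 15.47
tool shift [430.    4.4   3.2]
turn z units 0.01
```

View pics/w10.png

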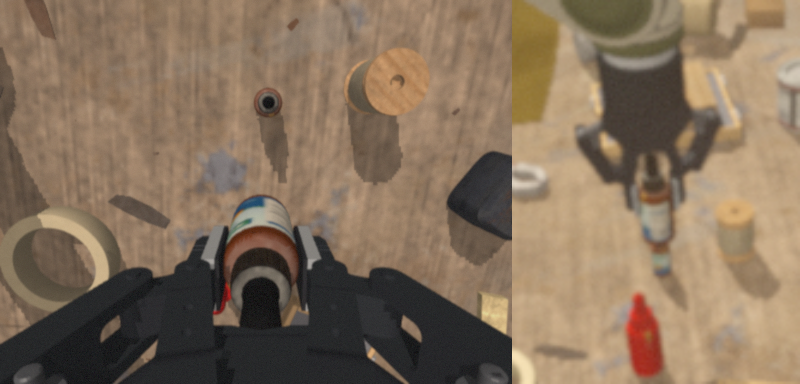

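Request:
carry_out --plan '[[26,[12,0,0],[0,0,0]],[26,[24,0,0],[0,0,0]],[26,[34,0,0],[0,0,0]],[26,[36,0.5,0],[0,0,0]],[26,[36,0.5,0],[0,0,0]],[26,[36,0.5,0],[0,0,0]],[26,[36,0.5,0],[0,0,0]],[26,[36,0.5,0],[0,0,0]],[26,[36,0.5,0],[0,0,0]],[26,[36,0.5,0],[0,0,0]],[26,[36,0.5,0],[0,0,0]],[26,[34,0,0],[0,0,0]],[26,[24,0,0],[0,0,0]],[26,[14,0,0],[0,0,0]],[26,[0,0,10],[0,0,0]],[26,[0,0,20],[0,0,0]],[26,[0,0,10],[0,0,0]],[26,[0,0,0],[0,0,0]],[26,[0,0,0],[0,0,0]]]'

```text
time_s: 17.15
eef_pos: [453.5, 340.8, 103.3]
ee_rot: [-0.0, 0.699, 0.715, -0.001]
force: [-0.4, 0.4, -1.2]
grip_width: 0.363
```

Run:
```python
from st import *
st((453.7,341.5,40),1.25)
c=cap("wrist"); s=cap("side")
cv2.imwrite("pics/w11.png",np.hstack([c["color"][:,:],cv2.resize(s["color"][60:180,150:240],(288,384))]))
st((453.7,341.5,40),1.25)
```

```text
pos [453.5 340.8 103.3] yaw 1.28 tilt 0.1 F [-0.4  0.4 -1.2] grip mm 31.0 t 17.15
tool shift [ 0.8  0.3 63.3]
turn z units 0.01
pos [454.2 341.2 104.5] yaw 1.29 tilt 0.06 F [-0.  -0.2 -0.1] grip mm 31.3 t 17.25
tool shift [ 0.3 -0.5 64.5]
turn z units 0.01
```

View pics/w11.png

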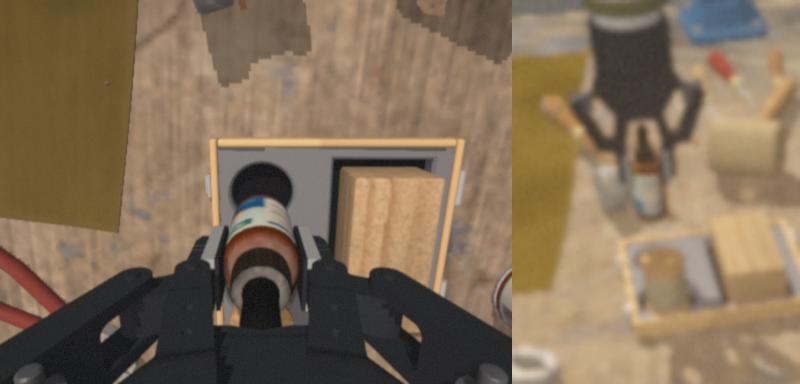

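Request:
carry_out --plan '[[26,[0.3,0,10],[0,0,0]],[26,[0,0,20],[0,0,0]],[26,[0,0,18],[0,0,0]],[26,[0,0,8],[0,0,0]],[26,[0,0,4],[0,0,0]],[26,[0,0,2],[0,0,0]],[26,[0,0,0],[0,0,0]],[26,[0,0,0],[0,0,0]]]'

```text
time_s: 17.92
eef_pos: [454.2, 341.8, 42.6]
ee_rot: [0.0, 0.699, 0.715, 0.001]
force: [1.3, 0.6, 0.6]
grip_width: 0.366
```

Run:
```python
from st import *
st((453.7,341.5,40),1.25); c=cap("wrist"); st((453.7,341.5,40),1.25)
```

```text
pos [454.2 341.8  42.6] yaw 1.32 tilt 0.08 F [1.3 0.6 0.6] grip mm 31.2 t 17.92
tool shift [-0.3 -0.5  2.6]
turn z units 0.01
pos [454.2 341.8  42.6] yaw 1.32 tilt 0.09 F [ 0.8  0.1 -0.3] grip mm 31.2 t 17.97
tool shift [-0.3 -0.5  2.6]
turn z units 0.01
```

Request:
carry_out --plan '[[26,[0,0,1.5],[0,0,0]],[26,[0,0,1],[0,0,0]],[26,[0,0,0],[0,0,0]],[26,[0,0,0],[0,0,0]]]'

```text
time_s: 18.3
eef_pos: [453.8, 341.6, 39.3]
ee_rot: [-0.0, 0.699, 0.715, 0.0]
force: [0.7, -0.5, -0.2]
grip_width: 0.368
```

Request:
carry_out --plan '[[26,[0,0,1],[0,0,0]],[26,[0,0,0],[0,0,0]],[26,[0,0,0],[0,0,0]]]'

```text
time_s: 18.55
eef_pos: [453.9, 341.7, 39.0]
ee_rot: [0.0, 0.699, 0.715, 0.0]
force: [-1.8, -1.5, 5.3]
grip_width: 0.361
```

Request:
carry_out --plan '[[30,[0,0,-0.5],[0,0,0]],[34,[0,0,0],[0,0,0]],[40,[0,0,0],[0,0,0]],[50,[0,0,0],[0,0,0]],[55,[0,0,0],[0,0,0]],[55,[0,0,0],[0,0,0]],[55,[0,0,-8],[0,0,0]],[55,[0,0,-20],[0,0,0]],[55,[0,0,-35],[0,0,0]],[55,[0,0,-35],[0,0,0]],[55,[0,0,-20],[0,0,0]],[55,[0,0,-8],[0,0,0]],[55,[0,0,0],[0,0,0]],[55,[0,0,0],[0,0,0]]]'

```text
time_s: 19.72
eef_pos: [453.4, 341.4, 164.0]
ee_rot: [-0.0, 0.699, 0.715, -0.001]
force: [0.3, -0.9, -0.3]
grip_width: 0.641
```

Run:
```python
from st import *
st((551,-4.2,160),1.25)
c=cap("wrist"); cv2.imwrite("pics/w12.png",c["color"])
W=cloud(c); W=W[np.isfinite(W[...,2])]
for z0,z1 in [(92,115),(70,92),(20,62)]:
    P=W[(W[:,2]>z0)&(W[:,2]<z1)&(abs(W[:,0]-454)<25)&(abs(W[:,1]-341)<25)]
    print(len(P),P[:,2].max(),cv2.minEnclosingCircle(P[:,:2].astype(np.float32)))
```

```text
pos [453.4 341.4 164. ] yaw 1.32 tilt 0.07 F [ 0.3 -0.9 -0.3] grip mm 54.8 t 19.72
tool shift [-347.8   89.6    4.1]
turn z units 0.01
306 107.05708662205217 ((454.27130126953125, 341.842041015625), 6.562529563903809)
500 91.91986883709308 ((454.190673828125, 341.8305358886719), 11.746753692626953)
342 61.99277036445653 ((454.16119384765625, 341.9661865234375), 16.727359771728516)
```

View pics/w12.png

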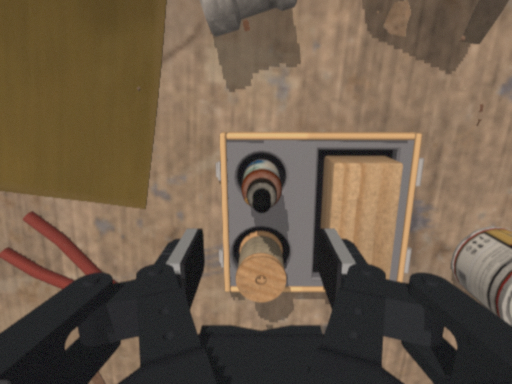

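Request:
carry_out --plan '[[60,[-15,1,-10],[0,0,0]],[60,[-30,2,-15],[0,0,0]],[60,[-37,2.5,-10],[0,0,0]],[60,[-37,2.5,-5],[0,0,0]],[60,[-38,2.5,-5],[0,0,0]],[60,[-38,2.5,-5],[0,0,0]],[60,[-38,2.5,0],[0,0,0]],[60,[-38,2.5,0],[0,0,0]],[60,[-38,2.5,0],[0,0,0]],[60,[-38,2.5,0],[0,0,0]],[60,[-38,2.5,0],[0,0,0]],[60,[-38,2.5,0],[0,0,0]],[60,[-38,2.5,0],[0,0,0]],[60,[-38,2.5,0],[0,0,0]],[60,[-38,2.5,0],[0,0,0]],[60,[-38,2.5,0],[0,0,0]],[60,[-38,2.5,0],[0,0,0]],[60,[-25,1.5,0],[0,0,0]],[60,[0,0,0],[0,0,0]],[60,[0,0,0],[0,0,0]]]'

```text
time_s: 21.43
eef_pos: [509.8, -295.9, 212.5]
ee_rot: [-0.002, 0.7, 0.715, -0.0]
force: [0.1, 0.1, 0.2]
grip_width: 0.704
```

Run:
```python
from st import *
from cases import fit
st((668.5,-94,150),-30.5)
c=cap("wrist"); fit(c,400,620,-430,-190,"wS")
```

```text
pos [ 509.8 -295.9  212.5] yaw 1.21 tilt 0.22 F [0.1 0.1 0.2] grip mm 60.1 t 21.43
tool shift [198.3 163.1  62.6]
turn z units 5.29
rim 2464 [ 508.8 -315.1] [189.9  99.7] 70.2 medz 19.226559627868284
  floor [276. 141.] [ 525.8 -268. ] [59.5 58.7] 47.1 circ [ 525.9 -268. ] 30.0
  floor [247. 215.] [ 494.  -356.9] [78.2 64.2] 70.3 circ [ 493.8 -357.2] 49.6
```

View pics/wS.png

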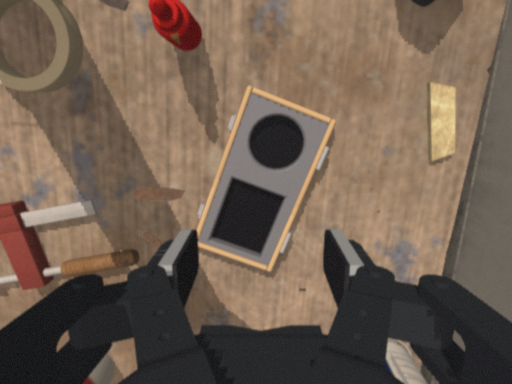

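Request:
carry_out --plan '[[60,[14,11,0],[0,0,0]],[70,[27,22,0],[0,0,0]],[80,[27,22,5],[0,0,0]],[80,[27,22,10],[0,0,0]],[80,[27,22,10],[0,0,0]],[80,[27,22,10],[0,0,0]],[80,[27,22,10],[0,0,0]],[80,[22,20,10],[0,0,0]],[80,[0,0,10],[0,0,0.6]],[80,[0,0,10],[0,0,1.1]],[80,[0,0,5],[0,0,1.1]],[80,[0,0,0],[0,0,1.1]],[80,[0,0,0],[0,0,0.9]],[80,[0,0,0],[0,0,0.5]],[80,[0,0,0],[0,0,0]],[80,[0,0,0],[0,0,0]]]'

```text
time_s: 22.82
eef_pos: [668.5, -92.4, 134.5]
ee_rot: [-0.0, 0.867, 0.498, -0.0]
force: [-0.2, -0.6, -0.4]
grip_width: 0.936
```

Run:
```python
from st import *
c=cap("wrist"); cv2.imwrite("pics/w13.png",c["color"])
W=cloud(c); W=W[np.isfinite(W[...,2])]
for z0,z1 in [(53,66),(41,52),(10,52)]:
    P=W[(W[:,2]>z0)&(W[:,2]<z1)&(abs(W[:,0]-668)<50)&(abs(W[:,1]+94)<50)]
    if len(P)>5: print(len(P),np.median(P,0).round(1),cv2.minAreaRect(P[:,:2].astype(np.float32)))
st((668.5,-94,16),-30.5)
```

```text
598 [670.  -92.5  58.5] ((669.6716918945312, -92.97740173339844), (19.710205078125, 19.533905029296875), 33.00354766845703)
3648 [672.  -88.4  46.3] ((669.6492919921875, -93.23318481445312), (62.264564514160156, 45.904518127441406), 58.21799087524414)
4043 [673.5 -85.5  46.1] ((670.0012817382812, -92.53401184082031), (63.98583984375, 46.241519927978516), 59.51615905761719)
pos [668.6 -92.6 134.5] yaw -30.32 tilt 0.04 F [ 0.2  0.2 -0.3] grip mm 80.6 t 22.87
tool shift [ -1.2   0.7 118.5]
turn z units 0.03
```

View pics/w13.png

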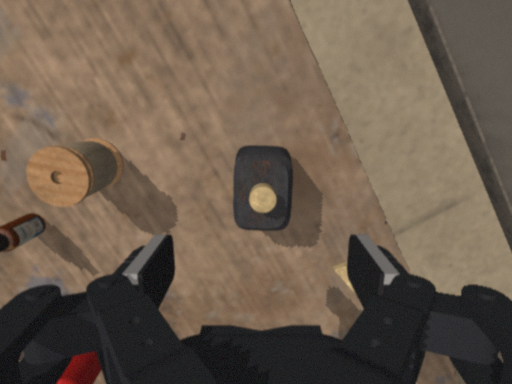

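Request:
carry_out --plan '[[80,[0.2,1.1,15],[0,0,0.1]],[80,[0,0,30],[0,0,0]],[80,[0,0,30],[0,0,0]],[80,[0,0,22],[0,0,0]],[80,[0,0,12],[0,0,0]],[80,[0,0,7],[0,0,0]],[80,[0,0,0],[0,0,0]],[65,[0,0,0],[0,0,0]],[40,[0,0,0],[0,0,0]],[40,[0,0,0],[0,0,0]],[40,[0,0,0],[0,0,0]],[40,[0,0,0],[0,0,0]],[40,[0,0,0],[0,0,0]],[40,[0,0,0],[0,0,0]]]' --grip_force 80

```text
time_s: 24.03
eef_pos: [670.9, -94.1, 21.0]
ee_rot: [0.001, 0.871, 0.492, 0.001]
force: [-0.5, 0.9, 6.8]
grip_width: 0.52
```

Request:
carry_out --plan '[[40,[0,0,-5],[0,0,0]],[40,[0,0,-15],[0,0,0]],[40,[0,0,-20],[0,0,0]],[40,[0,0,-25],[0,0,0]],[40,[0,0,-20],[0,0,0]],[40,[0,0,-10],[0,0,-0.6]],[40,[0,0,0],[0,0,-0.8]],[40,[0,0,0],[0,0,-0.5]],[40,[0,0,0],[0,0,0]],[40,[0,0,0],[0,0,0]]]'

```text
time_s: 24.87
eef_pos: [669.6, -93.8, 113.5]
ee_rot: [-0.0, 0.818, 0.575, -0.0]
force: [0.3, 0.7, -4.9]
grip_width: 0.518
```

Run:
```python
from st import *
c=cap("wrist"); cv2.imwrite("pics/w14.png",c["color"])
st((494.2,-356,95),-19.75)
```

```text
pos [669.6 -93.8 113.5] yaw -19.78 tilt 0.05 F [-0.2 -0.3 -4.3] grip mm 44.5 t 24.92
tool shift [-306.1  -76.4   18.6]
turn z units -0.01
```

View pics/w14.png

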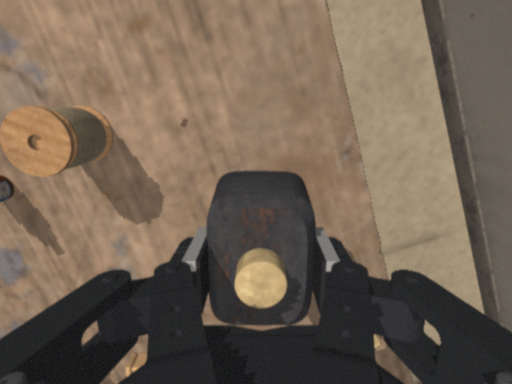

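Request:
carry_out --plan '[[40,[-12,-3,0],[0,0,0]],[40,[-24,-6,0],[0,0,0]],[40,[-34,-8.5,0],[0,0,0]],[40,[-34,-8.5,0],[0,0,0]],[40,[-34,-8.5,0],[0,0,0]],[40,[-34,-8.5,0],[0,0,0]],[40,[-34,-8.5,0],[0,0,0]],[40,[-34,-8.5,0],[0,0,0]],[40,[-30,-7.5,0],[0,0,0]],[40,[-24,-6,0],[0,0,0]],[40,[-12,-3,0],[0,0,0]],[40,[0,0,20],[0,0,0]],[40,[0,0,20],[0,0,0]],[40,[0,0,10],[0,0,0]],[40,[0,0,0],[0,0,0]],[40,[0,0,0],[0,0,0]]]'

```text
time_s: 26.25
eef_pos: [495.0, -356.1, 64.0]
ee_rot: [-0.0, 0.818, 0.576, 0.0]
force: [0.9, 0.3, -4.3]
grip_width: 0.522
```

Run:
```python
from st import *
c=cap("wrist"); cv2.imwrite("pics/w15.png",c["color"])
W=cloud(c); W=W[np.isfinite(W[...,2])]; z=pose()[2,3]
P=W[(W[:,2]>z+20)&(W[:,2]<z+31)&(abs(W[:,0]-494)<50)&(abs(W[:,1]+356)<50)]
print(z,len(P),np.median(P,0).round(1),cv2.minAreaRect(P[:,:2].astype(np.float32)))
P=W[(W[:,2]>z+33)&(W[:,2]<z+45)&(abs(W[:,0]-494)<30)&(abs(W[:,1]+356)<30)]
print(len(P),np.median(P,0).round(1),cv2.minAreaRect(P[:,:2].astype(np.float32)))
st((494.2,-356,26),-19.75)
```

```text
64.76074273878821 11865 [ 498.5 -347.1   89.4] ((495.1027526855469, -355.63873291015625), (67.39286804199219, 63.921993255615234), 31.397905349731445)
3390 [ 495.1 -353.9  101.7] ((490.9349670410156, -353.47369384765625), (24.89969253540039, 62.639320373535156), 68.99298095703125)
pos [ 495.4 -356.4   64.8] yaw -19.66 tilt 0.08 F [ 0.9 -0.5 -4.7] grip mm 44.7 t 26.3
tool shift [-0.  -1.3 38.8]
turn z units 0.01
```

View pics/w15.png

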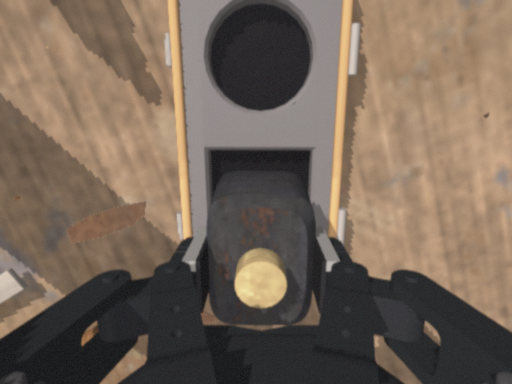

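Request:
carry_out --plan '[[40,[0,-1.2,10],[0,0,0]],[40,[0,0,14],[0,0,0]],[40,[0,0,7],[0,0,0]],[40,[0,0,3],[0,0,0]],[40,[0,0,1],[0,0,0]],[40,[0,0,0],[0,0,0]],[40,[0,0,0],[0,0,0]]]'

```text
time_s: 26.88
eef_pos: [494.0, -356.2, 29.4]
ee_rot: [0.001, 0.818, 0.576, 0.0]
force: [-0.7, 0.1, -4.2]
grip_width: 0.522
```

Request:
carry_out --plan '[[40,[0,0,1],[0,0,0]],[40,[0,0,0.5],[0,0,0]],[40,[0,0,0],[0,0,0]],[40,[0,0,0],[0,0,0]]]'

```text
time_s: 27.22
eef_pos: [493.7, -355.9, 27.4]
ee_rot: [0.0, 0.818, 0.576, -0.0]
force: [-1.3, 0.1, -4.8]
grip_width: 0.522
```

Request:
carry_out --plan '[[40,[0,0,1],[0,0,0]],[40,[0,0,0],[0,0,0]],[40,[0,0,0],[0,0,0]]]'

```text
time_s: 27.47
eef_pos: [493.7, -355.9, 26.2]
ee_rot: [-0.0, 0.818, 0.576, -0.0]
force: [-0.2, -0.4, -5.0]
grip_width: 0.521
```

Request:
carry_out --plan '[[40,[0,0,1],[0,0,0]],[40,[0,0,0],[0,0,0]],[40,[0,0,0],[0,0,0]]]'

```text
time_s: 27.72
eef_pos: [493.7, -355.9, 25.9]
ee_rot: [0.0, 0.818, 0.576, -0.0]
force: [-4.0, 2.5, 3.9]
grip_width: 0.523
```

Request:
carry_out --plan '[[48,[0,0,-0.5],[0,0,0]],[62,[0,0,0],[0,0,0]],[62,[0,0,0],[0,0,0]],[62,[0,0,0],[0,0,0]],[62,[0,0,0],[0,0,0]],[62,[0,0,-10],[0,0,0]],[62,[0,0,-25],[0,0,0]],[62,[0,0,-35],[0,0,0]],[62,[0,0,-35],[0,0,0]],[62,[0,0,-20],[0,0,0]],[62,[0,0,-5],[0,0,0]],[62,[0,0,0],[0,0,0]],[62,[0,0,0],[0,0,0]]]'

```text
time_s: 28.8
eef_pos: [493.4, -355.6, 155.1]
ee_rot: [-0.001, 0.818, 0.576, -0.0]
force: [0.7, -0.5, -0.4]
grip_width: 0.726
```

Run:
```python
from st import *
c=cap("wrist"); cv2.imwrite("pics/w16.png",c["color"])
W=cloud(c); W=W[np.isfinite(W[...,2])]
for z0,z1,r in [(58,70,20),(46,56,45)]:
    P=W[(W[:,2]>z0)&(W[:,2]<z1)&(abs(W[:,0]-494)<r)&(abs(W[:,1]+356)<r)]
    if len(P)>5: print(len(P),np.median(P,0).round(1),cv2.minAreaRect(P[:,:2].astype(np.float32)))
st((551,-4.2,130),-19.75)
```

```text
524 [ 494.  -355.    63.5] ((493.87176513671875, -355.44024658203125), (19.735015869140625, 18.742074966430664), 70.02735900878906)
3220 [ 495.4 -350.4   51.3] ((494.0660705566406, -355.4925537109375), (61.11030578613281, 45.45828628540039), 69.44596099853516)
pos [ 493.2 -355.4  154.4] yaw -19.68 tilt 0.14 F [-0.4  0.8 -0.3] grip mm 61.6 t 28.85
tool shift [350.1 -63.8  24.9]
turn z units 0.01
```

View pics/w16.png

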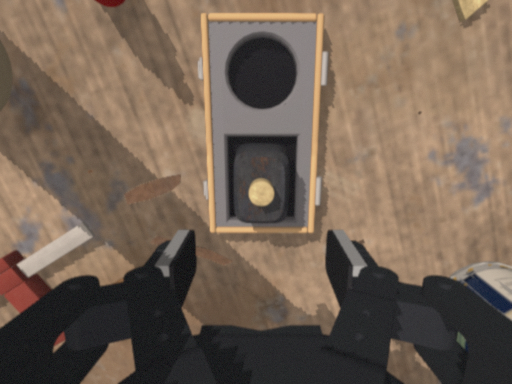

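Request:
carry_out --plan '[[75,[15,-3,0],[0,0,0]],[75,[28,-5,0],[0,0,0]],[75,[37,-7,0],[0,0,0]],[75,[37,-7,0],[0,0,0]],[75,[37,-7,0],[0,0,0]],[75,[37,-7,0],[0,0,0]],[75,[37,-7,0],[0,0,0]],[75,[37,-7,0],[0,0,0]],[75,[37,-7,10],[0,0,0]],[75,[28,-4,15],[0,0,0]],[75,[20,-3,15],[0,0,0]],[75,[0,0,10],[0,0,0]],[75,[0,0,0],[0,0,0]],[75,[0,0,0],[0,0,0]]]'

```text
time_s: 30.02
eef_pos: [550.7, -4.9, 105.1]
ee_rot: [-0.001, 0.818, 0.576, -0.001]
force: [-0.3, -0.2, 1.1]
grip_width: 0.879
```

Run:
```python
from st import *
c=cap("wrist"); cv2.imwrite("pics/w17.png",c["color"])
W=cloud(c); W=W[np.isfinite(W[...,2])]
P=W[(W[:,2]>54)&(W[:,2]<64)&(abs(W[:,0]-551)<35)&(abs(W[:,1]+4)<35)]
ce=cv2.minEnclosingCircle(P[:,:2].astype(np.float32)); print(ce)
st((ce[0][0],ce[0][1],25),-19.75)
```

```text
((551.2630004882812, -4.570399284362793), 22.457609176635742)
pos [551.2  -5.4 105.9] yaw -19.73 tilt 0.02 F [-0.2 -0.4  0.2] grip mm 74.8 t 30.07
tool shift [ 0.9 -0.2 80.9]
turn z units 0.0
```

View pics/w17.png

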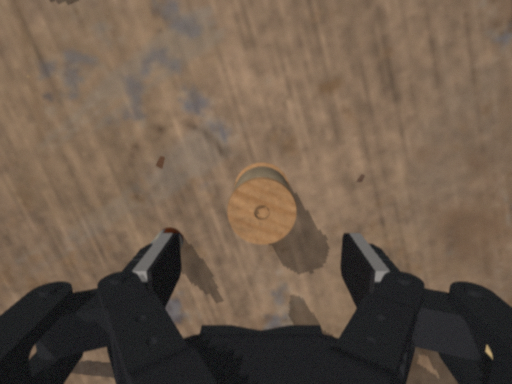

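Request:
carry_out --plan '[[75,[0.8,0,15],[0,0,0]],[75,[0,0,27],[0,0,0]],[75,[0,0,22],[0,0,0]],[75,[0,0,10],[0,0,0]],[75,[0,0,5],[0,0,0]],[75,[0,0,0],[0,0,0]],[36,[0,0,0],[0,0,0]],[36,[0,0,0],[0,0,0]],[36,[0,0,0],[0,0,0]],[36,[0,0,0],[0,0,0]],[36,[0,0,0],[0,0,0]],[36,[0,0,0],[0,0,0]],[36,[0,0,0],[0,0,0]],[36,[0,0,-10],[0,0,0]],[36,[0,0,-25],[0,0,0]],[36,[0,0,-25],[0,0,0]],[36,[0,0,-15],[0,0,0]],[36,[0,0,-5],[0,0,0]],[36,[0,0,0],[0,0,0]],[36,[0,0,0],[0,0,0]]]' --grip_force 40

```text
time_s: 31.73
eef_pos: [551.2, -3.9, 106.3]
ee_rot: [-0.0, 0.818, 0.576, -0.0]
force: [-0.4, -0.5, -1.4]
grip_width: 0.514
```

Run:
```python
from st import *
c=cap("wrist"); cv2.imwrite("pics/w18.png",c["color"])
st((525.7,-268,100),-19.75)
```

```text
pos [551.   -3.9 105.8] yaw -19.68 tilt 0.1 F [ 0.4  0.3 -1.2] grip mm 43.8 t 31.78
tool shift [-257.2   65.1    5.7]
turn z units 0.01
```

View pics/w18.png

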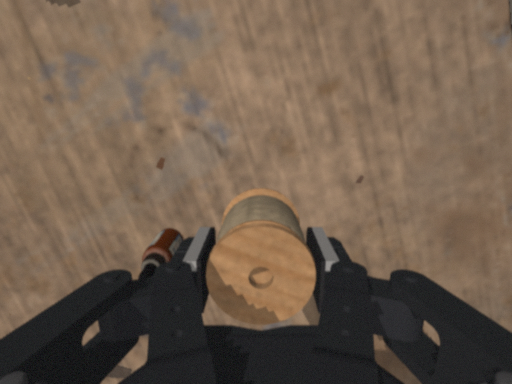

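Request:
carry_out --plan '[[36,[-14,3.5,0],[0,0,0]],[36,[-27,7,0],[0,0,0]],[36,[-35,9,0],[0,0,0]],[36,[-35,9,0],[0,0,0]],[36,[-35,9,0],[0,0,0]],[36,[-35,9,0],[0,0,0]],[36,[-35,9,0],[0,0,0]],[36,[-25,6,0],[0,0,0]],[36,[-16,3.5,0],[0,0,0]],[36,[0,0,15],[0,0,0]],[36,[0,0,15],[0,0,0]],[36,[0,0,0],[0,0,0]],[36,[0,0,0],[0,0,0]]]'

```text
time_s: 32.87
eef_pos: [525.9, -267.0, 75.9]
ee_rot: [-0.001, 0.817, 0.576, -0.0]
force: [0.6, -0.8, -0.5]
grip_width: 0.512
```

Run:
```python
from st import *
c=cap("wrist"); cv2.imwrite("pics/w19.png",c["color"])
W=cloud(c); W=W[np.isfinite(W[...,2])]; z=pose()[2,3]
P=W[(W[:,2]>z+24)&(W[:,2]<z+38)&(abs(W[:,0]-526)<15)&(abs(W[:,1]+268)<15)]
print(z,len(P),np.median(P,0).round(1))
st((525.7,-268,35),-19.75)
```

```text
76.8271782325959 4989 [ 526.  -268.   106.2]
pos [ 526.4 -267.4   76.8] yaw -19.64 tilt 0.04 F [ 0.9  0.2 -0.9] grip mm 43.9 t 32.92
tool shift [-0.8 -0.4 41.8]
turn z units 0.02
```

View pics/w19.png

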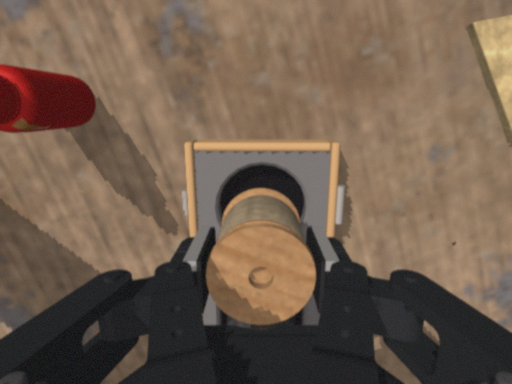

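Request:
carry_out --plan '[[36,[-0.5,-0.3,10],[0,0,0]],[36,[0,0,15],[0,0,0]],[36,[0,0,9],[0,0,0]],[36,[0,0,4],[0,0,0]],[36,[0,0,2],[0,0,0]],[36,[0,0,0],[0,0,0]],[36,[0,0,0],[0,0,0]]]'

```text
time_s: 33.5
eef_pos: [526.1, -268.4, 37.3]
ee_rot: [0.0, 0.818, 0.576, 0.0]
force: [-0.1, 0.6, -0.6]
grip_width: 0.521
```

Request:
carry_out --plan '[[36,[0,0,1],[0,0,0]],[36,[0,0,0],[0,0,0]],[36,[0,0,0],[0,0,0]]]'

```text
time_s: 33.75
eef_pos: [525.9, -268.3, 36.1]
ee_rot: [0.0, 0.818, 0.576, 0.0]
force: [0.8, 0.4, -0.2]
grip_width: 0.514
```

Request:
carry_out --plan '[[36,[0,0,1.2],[0,0,0]],[36,[0,0,0],[0,0,0]],[36,[0,0,0],[0,0,0]],[60,[0,0,0],[0,0,0]],[60,[0,0,0],[0,0,0]],[60,[0,0,0],[0,0,0]],[60,[0,0,0],[0,0,0]],[60,[0,0,-10],[0,0,0]],[60,[0,0,-25],[0,0,0]],[60,[0,0,-35],[0,0,0]],[60,[0,0,-35],[0,0,0]],[60,[0,0,-30],[0,0,0]],[60,[0,0,-15],[0,0,0]],[60,[0,0,-5],[0,0,0]],[60,[0,0,0],[0,0,0]],[60,[0,0,0],[0,0,0]]]'

```text
time_s: 35.08
eef_pos: [525.4, -268.0, 188.7]
ee_rot: [-0.001, 0.818, 0.576, -0.0]
force: [-0.2, 0.8, -0.3]
grip_width: 0.701
```

Run:
```python
from st import *
c=cap("wrist"); cv2.imwrite("pics/w20.png",c["color"])
W=cloud(c); W=W[np.isfinite(W[...,2])]
def rep(W,nm,x,y,r,z0,z1):
    P=W[(W[:,2]>z0)&(W[:,2]<z1)&(abs(W[:,0]-x)<r)&(abs(W[:,1]-y)<r)]
    if len(P)>5: print(nm,len(P),"z",np.median(P[:,2]).round(1),np.round(cv2.minEnclosingCircle(P[:,:2].astype(np.float32))[0],1),[np.round(v,1) for v in cv2.minAreaRect(P[:,:2].astype(np.float32))])
rep(W,"spool",526,-268,32,58,70); rep(W,"knob",494,-356,20,58,70); rep(W,"weight",494,-356,45,46,56)
s=cap("scene"); d=cap("side")
cv2.imwrite("pics/s20.png",s["color"]); cv2.imwrite("pics/d20.png",d["color"])
W=cloud(s); W=W[np.isfinite(W[...,2])]; W[:,0]+=1.8
rep(W,"bottletop",454,341,20,92,112); rep(W,"spoolL",455,261,30,58,70); rep(W,"block",545,304,75,42,52); rep(W,"bar",706,-241,50,4,12); rep(W,"can",698,252,50,70,84)
W=cloud(d); W=W[np.isfinite(W[...,2])]; W[:,1]+=2
rep(W,"bottletop",454,341,20,92,112); rep(W,"spoolL",455,261,30,58,70); rep(W,"block",545,304,75,42,52); rep(W,"bar",706,-241,50,4,12); rep(W,"can",698,252,50,70,84)
st()
```

```text
spool 1954 z 63.5 [ 525.6 -268.8] [array([ 525.7, -268.7]), array([44.1, 44. ]), np.float64(16.5)]
knob 357 z 63.5 [ 493.7 -355.2] [array([ 493.9, -355.2]), array([19.5, 19.9]), np.float64(34.1)]
weight 2021 z 51.2 [ 493.5 -355.6] [array([ 494.3, -355.1]), array([61.7, 45.7]), np.float64(69.2)]
bottletop 25 z 99.8 [453.5 341. ] [array([452.4, 339.7]), array([10.2, 12.5]), np.float64(59.8)]
spoolL 149 z 63.5 [457.3 260.1] [array([455.4, 260.2]), array([46.4, 43.2]), np.float64(57.2)]
block 545 z 46.7 [522.5 301.7] [array([527.2, 303.3]), array([120.6, 103.9]), np.float64(85.7)]
bar 291 z 7.6 [ 706.7 -240.2] [array([ 704.9, -238.3]), array([41.6, 81.5]), np.float64(21.8)]
can 297 z 73.4 [699.9 253.7] [array([699.1, 253.6]), array([79.2, 74.1]), np.float64(27.5)]
bottletop 9 z 95.5 [453.6 336.9] [array([453.6, 336.9]), array([ 3.5, 10.1]), np.float64(80.7)]
spoolL 94 z 63.3 [454.5 263. ] [array([456.2, 262.6]), array([43.6, 42.4]), np.float64(59.2)]
block 162 z 46.1 [511.3 291.9] [array([516.3, 295.6]), array([ 89.4, 109.3]), np.float64(1.3)]
bar 289 z 7.4 [ 698.4 -242. ] [array([ 705.6, -240.7]), array([27.6, 82.2]), np.float64(11.0)]
can 66 z 73.2 [714.5 251.1] [array([723.8, 248.5]), array([75.1, 22.8]), np.float64(74.8)]
pos [ 525.4 -268.   188.1] yaw -19.68 tilt 0.15 F [ 0.9  0.6 -0.3] grip mm 60.1 t 35.23
```

View pics/w20.png

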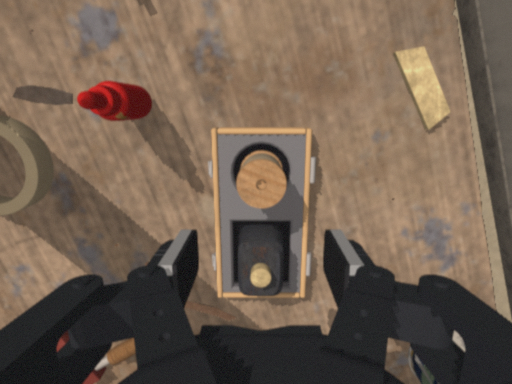

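View pics/s20.png

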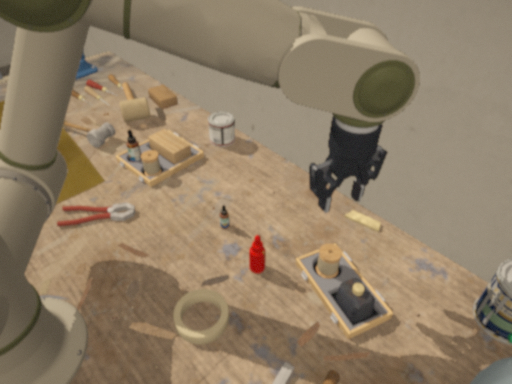

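Run:
```python
from rig import ctrl
print(ctrl.finish_job());
```

```text
the job is handed in; nothing more can be done
None
```

Both kits are made up, and I handed the job in at about 35 s. The interface gives no verdict, so what follows is from my own measurements.

- **Large case:** it got the block, spool_a and the larger brown dropper bottle. The wrist camera put each within about 1 mm of its pocket centre. The tops stood at 46.5, 63.5 and 107 mm, so all three sit on the pocket floors about 5 mm up.
- **Small case:** it got the lead weight and spool_b, also within about 1 mm of their pocket centres. Their tops stood at 51.2 and 63.5 mm, so both are seated.
- **Bottle:** it looked upright in every picture. The small brown bottle and the red one were not touched.
- **Dye can and brass bar:** in the last scene and side views, the estimates that saw the whole object were within about 4 mm of the starting positions.

Some of the last checks disagreed:

- The scene and side fits for the block came out off-centre by 18 to 29 mm, because other things fell inside the measuring box.
- The side view's fit of the can was poor, with few points.
- The side view's bottle-top point was 5 mm off, from only 9 points.

For the things in the large case I relied on the close wrist views taken just after each placing.

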